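# Find the loose gearbox bolt and hold its cover open

### The arm

A 6-joint arm with a two-finger parallel gripper is mounted at the origin on the work surface. World frame = base frame: x ahead of the robot, y to its left, z up, the work surface at z = 0. Lengths are in m, angles in rad, forces in N, time in s.
With the tool pointing down it reaches from about 0.25 to 0.775 m from the base axis. Payload 4 kg.
Tool frame: the origin (TCP) lies between the finger pads; the fingertips stand 25 mm ahead of it and the grasp point (between the pads) lies 6 mm ahead of it; y points along the fingers, x is the direction in which the jaws open and shut, and the axes are right-handed (so a half turn about y gives the same grasp; the last joint's range is limited). The gripper opens to 85 mm and grips with 20 to 120 N. Pads are 22 mm wide; open, the fingers measure 114 mm over their backs; the gripper's body (76 mm by 85 mm) begins 54 mm behind the grasp point. The pads swing forward as they close: fully open they stand 13 mm farther back than shut.
Start: joints at [1.057, 0.087, 1.371, -0, 1.684, -0.103], TCP at [0.22, 0.504, 0.256] pointing down, gripper open.
Joint ranges: [-3.1, 3.1], [-0.76, 2.03], [0.27, 2.55], [-1.08, 4.22], [0.17, 2.65], [-2.57, 2.57]. Speed limits (rad/s): [2.79, 2.79, 3.14, 3.14, 3.14, 3.14].

### API

Orientations are given as a unit quaternion [x, y, z, w].
In Python, from cell import manip gives the robot as it stands.
- The arm moves only by the tool move_arm, never from a script. Its argument "plan" is a list of rows, each a list of 3 entries, a list of its own where there are three numbers: the finger opening in cm, from 0 to 8.54, then the shift along the tool's x, y, z in cm, then the turn about the tool's y in rad. A call has exactly 10 rows; each row shifts and turns the pose as measured when the row begins, along the tool's axes as they then stand; what a row does not reach is not made up. A row lasts 1/10 s, in which the tool goes at most 50 mm and 8.59 degrees, less where a joint would pass 70% of its speed; a pose out of reach is approached as far as the arm can. A call with a gripper value outside its range is refused whole. The fingers move at their own pace and stop on an object; "newtons" is the grip in N (left out, the last holds). Time passes only in rows, so rows that do not move let the fingers close, or fill a call up. It gives the time, the measured TCP pose, the force and the opening at its end, in the units of the state.
- manip.observe(): the state, without advancing time (a new reading comes with each control period).
- manip.camera(name): name is "scene" or "top"; returns the picture (480x640x3 uint8, blue, green, red); there is no depth.
- manip.camera_info(name): a dict with "fx", "fy", "cx", "cy" (pixels), "k1" (the pictures are not rectified: a ray, as slopes to the right and down, at radius r is drawn at 1 + k1 r^2 times it, then the intrinsics apply), "xyz" and "orientation" of the camera in the world. Camera axes: x right, y up, looking along -z (the intrinsics and any distortion apply to the point x, -y, -z); pixel columns grow to the right and rows downward; lengths in m; the calibration is good to about 2 mm. A picture is of the moment at which its call begins. camera_info takes no time and is no camera call.
- manip.close_job(): hands the job in, once; it reports no verdict.
The state is a dict: "time": time; "joints": joint angles; "qd": joint speeds; "joint_efforts": joint torques, N m; "tool_pos": TCP position; "ee_rot": TCP orientation; "ft_force": force on the tool from outside, world axes, zero at the start; "wrist_torque": the same for the moment, N m; "gripper_width": finger opening in m.
Only numpy, scipy, OpenCV 4.12 (cv2) and the standard library are available. Lean on these libraries where they do the work, as an engineer would, in place of code of your own. Each camera call takes 0.05 s, during which the arm holds its last target.

### The job

One of the three bolts on the gearbox casing is loose: tap each bolt head from above with the fingers, in order from the robot's left to its right, to find the one that sinks under the finger. Then lift the hinged cover of that bolt by its pull bar to about 45 degrees or more and keep holding it there, so that a mechanic can get at the bolt; finish while still holding it. Leave the other two covers shut and do not disturb the jar, spanner, bearing ring and cup.

Things in the scene. Friction and masses are not known exactly. Their poses are not given: they have to be found in the camera images.
- casing: cast-aluminium gearbox casing, fixed, 120 x 360 mm, top face 60 mm above the bench, turned up to 20 degrees. Origin on the bench under the middle bolt; x away from the robot, y to the robot's left (long side), z up. Spans x -45 to +75 mm, so the covers' bars overhang its near edge. Bolts at x = 0, y = +110 (left), 0, -110 mm (right).
- bolt_left: left bolt (seen from the robot): steel hexagon head 21 mm across, standing up through its cover's window. Origin: centre of the head's top face, 82 mm above the bench, 16 mm above the cover; z up. All look alike. A firm bolt gives at most about 2 mm; the loose one yields at 2 to 4 N, sinks 8 mm to its stop and stays down, its head still above the cover. Push 6 to 10 N to tell.
- bolt_middle: middle bolt (seen from the robot): steel hexagon head 21 mm across, standing up through its cover's window. Origin: centre of the head's top face, 82 mm above the bench, 16 mm above the cover; z up. All look alike. A firm bolt gives at most about 2 mm; the loose one yields at 2 to 4 N, sinks 8 mm to its stop and stays down, its head still above the cover. Push 6 to 10 N to tell.
- bolt_right: right bolt (seen from the robot): steel hexagon head 21 mm across, standing up through its cover's window. Origin: centre of the head's top face, 82 mm above the bench, 16 mm above the cover; z up. All look alike. A firm bolt gives at most about 2 mm; the loose one yields at 2 to 4 N, sinks 8 mm to its stop and stays down, its head still above the cover. Push 6 to 10 N to tell.
- cover_left: hinged dark steel cover of the left bolt: plate 86 x 56 x 4 mm with a 33 mm round window and a pull bar at its near end. Origin on the hinge axis, casing x = +55 mm, 64 mm above the bench; axes as the casing's when shut. Turns about y: the near end swings up and away from the robot, at most 1.3 rad (tilt of its z). About 150 g, free hinge: falls shut when let go.
- cover_middle: hinged dark steel cover of the middle bolt: plate 86 x 56 x 4 mm with a 33 mm round window and a pull bar at its near end. Origin on the hinge axis, casing x = +55 mm, 64 mm above the bench; axes as the casing's when shut. Turns about y: the near end swings up and away from the robot, at most 1.3 rad (tilt of its z). About 150 g, free hinge: falls shut when let go.
- cover_right: hinged dark steel cover of the right bolt: plate 86 x 56 x 4 mm with a 33 mm round window and a pull bar at its near end. Origin on the hinge axis, casing x = +55 mm, 64 mm above the bench; axes as the casing's when shut. Turns about y: the near end swings up and away from the robot, at most 1.3 rad (tilt of its z). About 150 g, free hinge: falls shut when let go.
- bar_left (a point): middle of the left cover's pull bar: round bar 10 mm thick along the hinge direction, 50 mm clear between its side arms, 88 mm above the bench when shut, at (-130, 0, +24) mm in the cover's axes. Open down to the bench, free for 30 mm on both sides; pinched from above across the bar, it turns between the fingers as the cover swings.
- bar_middle (a point): middle of the middle cover's pull bar: round bar 10 mm thick along the hinge direction, 50 mm clear between its side arms, 88 mm above the bench when shut, at (-130, 0, +24) mm in the cover's axes. Open down to the bench, free for 30 mm on both sides; pinched from above across the bar, it turns between the fingers as the cover swings.
- bar_right (a point): middle of the right cover's pull bar: round bar 10 mm thick along the hinge direction, 50 mm clear between its side arms, 88 mm above the bench when shut, at (-130, 0, +24) mm in the cover's axes. Open down to the bench, free for 30 mm on both sides; pinched from above across the bar, it turns between the fingers as the cover swings.
- jar: closed amber glass jar, 64 mm across, 85 mm high, bystander behind the casing; origin under its centre
- spanner: steel spanner 190 mm long lying flat behind the casing, bystander; origin in its middle, underneath
- bearing: steel bearing ring, 60 mm across, 16 mm high, bystander lying off the casing's left end; origin under its centre
- cup: small open steel cup, 72 mm across, 60 mm high, bystander standing off the casing's right end; origin under its centre

How it is judged:
By the outcome, as a careful person would: the job done as asked, in the order asked, and still so for the second after the job is handed in, while the arm keeps its last pose, push and grip.
It also fails if it takes over 51 s, if anything falls off the work surface, if the arm or the gripper's body presses on something with over 40 N, if the wrist force passes 120 N, or if a joint passes its speed limit or range.

## Working session

There is one attempt and no reset: what is moved stays moved. The work goes in short steps, Python scripts to look and compute and a tool call to move; the robot and the scene stay as the last step left them, time stands still between calls to the robot, and variables do not carry over. Pictures are saved under pics/ and viewed, and the job is handed in when it is done.

Besides the shell and the picture viewer there is one more tool, called after "Emit:" as name(argument=value, ...), one argument or row to a line, values as JSON. move_arm: Moves the arm, as the interface text tells. Its arguments: {"type":"object","properties":{"plan":{"type":"array","items":{"type":"array"}},"newtons":{"type":"number"}},"required":["plan"]}

```bash
ls; mkdir -p pics
python3 - <<'E'
from cell import manip
import cv2
print(manip.observe())
for n in("scene","top"):
    print(n,manip.camera_info(n)); cv2.imwrite(f"pics/{n}0.png",manip.camera(n))
E
```

```text
pics
{'time': 0.0, 'joints': array([ 1.05689580e+00,  8.79657007e-02,  1.37231414e+00, -7.13764968e-06,
        1.68363898e+00, -1.03112041e-01]), 'qd': array([ 8.20689354e-07,  6.81118247e-04, -4.63539405e-04, -1.23828518e-03,
        3.00266950e-03, -1.63363869e-03]), 'joint_efforts': array([-1.14940449e-04, -3.51866055e+01, -3.13273501e+01, -1.24205576e-04,
        1.07613736e-02,  3.85375631e-05]), 'tool_pos': array([0.21941174, 0.50382477, 0.25510287]), 'ee_rot': array([ 0.59184638,  0.38678375, -0.38824278, -0.59108691]), 'ft_force': array([ 0.16182747, -0.63334447,  0.03171956]), 'wrist_torque': array([ 0.00395713, -0.02339664,  0.01254019]), 'gripper_width': 0.08513289856826226}
scene {'fx': 553.1269864694272, 'fy': 553.1269864694272, 'cx': 307.83300950990866, 'cy': 239.8373530369466, 'k1': -0.0721662548140955, 'xyz': array([0.97304799, 0.59305921, 1.00461741]), 'orientation': array([0.08619556, 0.2904015 , 0.91994513, 0.24887396])}
top {'fx': 551.9844261996307, 'fy': 551.9844261996307, 'cx': 313.1234633603753, 'cy': 238.13372030278563, 'k1': -0.04347353658364776, 'xyz': array([0.43052936, 0.05517778, 1.01206156]), 'orientation': array([-0.07449123,  0.08284957,  0.76042409, -0.63979857])}
```

View pics/top0.png

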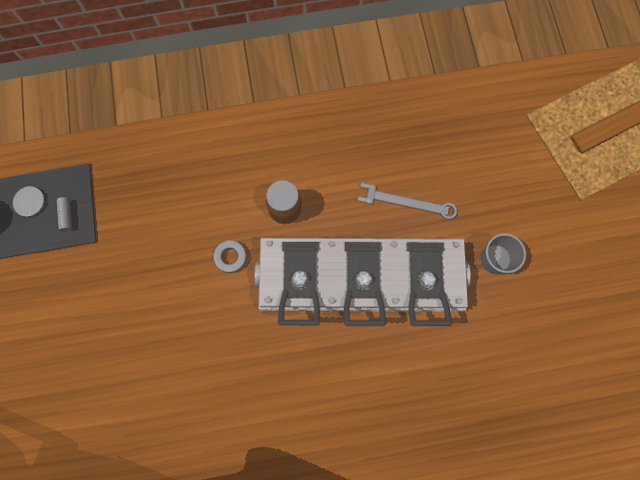

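View pics/scene0.png

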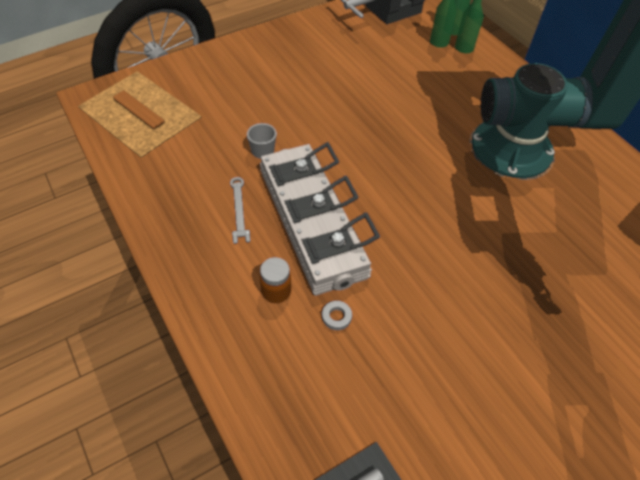

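```bash
cat > h.py <<'E'
import numpy as np,cv2
from cell import manip
from scipy.spatial.transform import Rotation as R
def ray(n,uv):
    c=manip.camera_info(n); K=np.array([[c['fx'],0,c['cx']],[0,c['fy'],c['cy']],[0,0,1]])
    p=cv2.undistortPoints(np.array([[uv]],float),K,np.array([c['k1'],0,0,0,0]))[0,0]
    d=R.from_quat(c['orientation']).apply([p[0],-p[1],-1]); return np.array(c['xyz']),d
def onz(n,uv,z):
    o,d=ray(n,uv); return o+d*(z-o[2])/d[2]
def two(uvt,uvs):
    o1,d1=ray('top',uvt);o2,d2=ray('scene',uvs);d1/=np.linalg.norm(d1);d2/=np.linalg.norm(d2)
    t=np.linalg.lstsq(np.c_[d1,-d2],o2-o1,rcond=None)[0]
    a=o1+t[0]*d1;b=o2+t[1]*d2
    return (a+b)/2,np.linalg.norm(a-b)
def proj(n,X):
    c=manip.camera_info(n); q=R.from_quat(c['orientation']).inv().apply(np.array(X)-c['xyz'])
    s=np.array([q[0],-q[1]])/-q[2]; s=s*(1+c['k1']*(s@s)); return s*[c['fx'],c['fy']]+[c['cx'],c['cy']]
E
python3 -c "
from h import *
r=R.from_quat(manip.observe()['ee_rot']);print(r.as_matrix().round(3))"
```

```text
[[ 0.399 -0.001 -0.917]
 [ 0.917 -0.002  0.399]
 [-0.002 -1.     0.   ]]
```

The top view shows bolts near (300,280), (364,280) and (428,280), with bars along row ~322. The jar is at (283,200), spanner (410,202), ring (230,256) and cup (503,254). Next I'll measure them more precisely.

Run:
```python
from h import *
im=cv2.imread('pics/top0.png'); s=cv2.imread('pics/scene0.png')
cv2.imwrite('pics/topc.png',cv2.resize(im[230:335,245:485],None,fx=3.3,fy=3.3,interpolation=cv2.INTER_CUBIC))
cv2.imwrite('pics/scc.png',cv2.resize(s[135:295,250:390],None,fx=3.7,fy=3.7,interpolation=cv2.INTER_CUBIC))
hsv=cv2.cvtColor(im,cv2.COLOR_BGR2HSV)
# dark low-sat mask => covers
m=((hsv[...,2]<90)&(hsv[...,1]<70)).astype(np.uint8); m[:225]=0;m[335:]=0;m[:,:255]=0;m[:,475:]=0
n,l,st,c=cv2.connectedComponentsWithStats(m)
for i in range(1,n):
    if st[i,4]>100: 
        print('dark',st[i],c[i].round(1))
        # bar: lowest rows
for x in(300,364,428):
    b=im[268:293,x-13:x+13].astype(float).mean(2)
    mm=b>130; 
    mk=np.zeros(im.shape[:2],np.uint8); mk[268:293,x-13:x+13]=mm
    n,l,st,c=cv2.connectedComponentsWithStats(mk)
    k=1+np.argmax(st[1:,4]); u=c[k]; print('bolt',u.round(1),st[k],onz('top',u,.082).round(4))
    col=hsv[300:335,x-2:x+3,2].mean(1); print(col.round(0))
```

```text
dark [ 278  242   42   83 1993] [299.7 277.9]
dark [ 343  242   43   84 1979] [363.2 277.9]
dark [ 407  243   45   83 2011] [426.9 279. ]
bolt [298.9 278. ] [293 271  14  14 144] [0.5754 0.0615 0.082 ]
[184. 180. 184. 185. 186. 176. 131. 132. 176. 142. 111. 133. 144. 145.
 152. 158. 155. 147. 147. 122.  69.  80.  83.  80.  71. 102. 140. 149.
 150. 149. 149. 148. 145. 144. 147.]
bolt [363.6 278.1] [357 272  14  13 140] [ 0.5563 -0.0468  0.082 ]
[181. 181. 181. 182. 182. 185. 149. 114. 168. 155.  98. 117. 134. 140.
 146. 144. 146. 148. 152. 134.  88.  76.  82.  81.  73.  85. 128. 150.
 151. 153. 152. 148. 146. 149. 153.]
bolt [428.1 278.5] [422 272  14  14 135] [ 0.5368 -0.1548  0.082 ]
[182. 182. 181. 180. 178. 184. 161. 114. 145. 153. 118. 103. 103. 103.
 104. 103. 110. 122. 129. 121.  89.  74.  80.  82.  77.  66. 134. 153.
 145. 140. 139. 139. 143. 147. 147.]
```

View pics/topc.png

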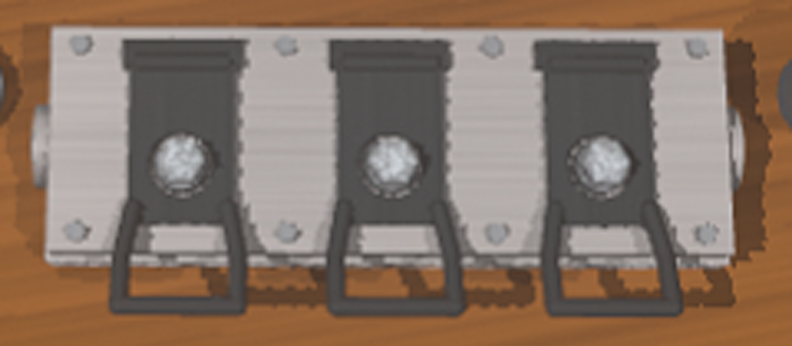

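View pics/scc.png

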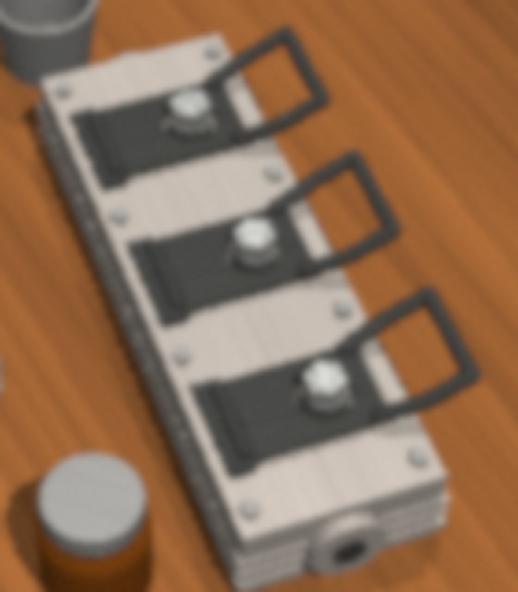

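Run:
```python
from h import *
B=np.array([[.5754,.0615,.082],[.5563,-.0468,.082],[.5368,-.1548,.082]])
t=[(298.9,278),(363.6,278.1),(428.1,278.5)]; s=[(337.8,237),(318.9,198),(301.4,162.8)]
for b,a,c in zip(B,t,s): print(two(a,c),proj('scene',b).round(1))
y=B[0]-B[2];y/=np.linalg.norm(y);x=np.cross(y,[0,0,1]);print('yaw',np.degrees(np.arctan2(x[1],x[0])),x)
for b in B:
    p=b-.075*x;p[2]=.088;print('bar',p.round(4),proj('top',p).round(1),proj('scene',p).round(1))
```

```text
(array([0.5745561 , 0.06220138, 0.08291564]), np.float64(0.0017765959599041715)) [336.8 237.1]
(array([ 0.55512012, -0.04560738,  0.08360658]), np.float64(0.002689987072644877)) [317.5 198.1]
(array([ 0.53577347, -0.15356638,  0.08359938]), np.float64(0.0021523153680824258)) [300.3 162.9]
yaw -10.118253912015817 [ 0.98444726 -0.17568037  0.        ]
bar [0.5016 0.0747 0.088 ] [298.3 322.1] [370.5 225.4]
bar [ 0.4825 -0.0336  0.088 ] [364.5 322.3] [349.7 187.4]
bar [ 0.463  -0.1416  0.088 ] [430.6 322.6] [331.1 153.1]
```

```bash
cat >> h.py <<'E'
YAW=np.radians(-10.1)
def go(target,rows,width=0,yaw=YAW,turnrows=None):
    """print rows for straight line to target TCP, yaw=world angle of tool x"""
    o=manip.observe();M=R.from_quat(o['ee_rot']).as_matrix();p=o['tool_pos'];d=np.array(target)-p
    y0=np.arctan2(M[1,0],M[0,0]);turn=(y0-yaw+np.pi)%(2*np.pi)-np.pi
    print('t',round(o['time'],2),'p',p.round(4),'yaw',np.degrees(y0).round(2),'tilt',M[2,1].round(4),'F',o['ft_force'].round(1),'w',round(o['gripper_width'],4),'d',d.round(4),'turn',round(turn,3),'tool d cm',(M.T@d*100).round(2))
    for i in range(rows):
        s=R.from_rotvec([0,turn*i/rows,0]); v=s.inv().apply(M.T@(d/rows))*100
        print([width,[float(a) for a in v.round(2)],round(turn/rows,3)])
E
python3 -c "
from h import *
go([.5746,.0618,.18],20)"
```

```text
t 0.1 p [0.2194 0.5039 0.2552] yaw 66.46 tilt -1.0 F [0.1 0.6 0. ] w 0.0856 d [ 0.3552 -0.4421 -0.0752] turn 1.336 tool d cm [-26.33   7.57 -50.22]
[0, [-1.32, 0.38, -2.51], np.float64(0.067)]
[0, [-1.15, 0.38, -2.59], np.float64(0.067)]
[0, [-0.97, 0.38, -2.66], np.float64(0.067)]
[0, [-0.79, 0.38, -2.72], np.float64(0.067)]
[0, [-0.61, 0.38, -2.77], np.float64(0.067)]
[0, [-0.42, 0.38, -2.8], np.float64(0.067)]
[0, [-0.23, 0.38, -2.83], np.float64(0.067)]
[0, [-0.04, 0.38, -2.83], np.float64(0.067)]
[0, [0.15, 0.38, -2.83], np.float64(0.067)]
[0, [0.33, 0.38, -2.82], np.float64(0.067)]
[0, [0.52, 0.38, -2.79], np.float64(0.067)]
[0, [0.71, 0.38, -2.75], np.float64(0.067)]
[0, [0.89, 0.38, -2.69], np.float64(0.067)]
[0, [1.07, 0.38, -2.63], np.float64(0.067)]
[0, [1.24, 0.38, -2.55], np.float64(0.067)]
[0, [1.41, 0.38, -2.46], np.float64(0.067)]
[0, [1.57, 0.38, -2.36], np.float64(0.067)]
[0, [1.72, 0.38, -2.25], np.float64(0.067)]
[0, [1.87, 0.38, -2.13], np.float64(0.067)]
[0, [2.01, 0.38, -2.0], np.float64(0.067)]
```

Emit:
move_arm(
  plan=[
    [0, [-1.3, 0.2, -2.5], 0.067],
    [0, [-1.2, 0.2, -2.6], 0.067],
    [0, [-1.0, 0.2, -2.7], 0.067],
    [0, [-0.8, 0.2, -2.7], 0.067],
    [0, [-0.6, 0.2, -2.8], 0.067],
    [0, [-0.4, 0.2, -2.8], 0.067],
    [0, [-0.2, 0.2, -2.8], 0.067],
    [0, [0, 0.2, -2.8], 0.067],
    [0, [0.2, 0.2, -2.8], 0.067],
    [0, [0.3, 0.2, -2.8], 0.067],
  ],
  newtons=40,
)

```text
time: 1.1
tool_pos: [0.3967, 0.2745, 0.228]
ee_rot: [0.69, 0.161, -0.169, -0.685]
ft_force: [0.7, -0.0, 0.0]
gripper_width: 0.0
```

```bash
python3 -c "
from h import *
go([.5746,.0618,.18],10)"
```

```text
t 1.1 p [0.3967 0.2745 0.228 ] yaw 26.98 tilt -0.9999 F [ 0.7 -0.   0. ] w 0.0 d [ 0.1779 -0.2127 -0.048 ] turn 0.647 tool d cm [  6.26   4.81 -27.01]
[0, [0.63, 0.48, -2.7], np.float64(0.065)]
[0, [0.8, 0.48, -2.65], np.float64(0.065)]
[0, [0.97, 0.48, -2.6], np.float64(0.065)]
[0, [1.14, 0.48, -2.53], np.float64(0.065)]
[0, [1.3, 0.48, -2.45], np.float64(0.065)]
[0, [1.45, 0.48, -2.36], np.float64(0.065)]
[0, [1.6, 0.48, -2.26], np.float64(0.065)]
[0, [1.75, 0.48, -2.15], np.float64(0.065)]
[0, [1.88, 0.48, -2.04], np.float64(0.065)]
[0, [2.01, 0.48, -1.91], np.float64(0.065)]
```

Emit:
move_arm(
  plan=[
    [0, [0.6, 0.5, -2.7], 0.065],
    [0, [0.8, 0.5, -2.7], 0.065],
    [0, [1.0, 0.5, -2.6], 0.065],
    [0, [1.1, 0.5, -2.5], 0.065],
    [0, [1.3, 0.5, -2.5], 0.065],
    [0, [1.5, 0.5, -2.4], 0.065],
    [0, [1.6, 0.5, -2.3], 0.065],
    [0, [1.7, 0.5, -2.1], 0.065],
    [0, [1.9, 0.5, -2.0], 0.065],
    [0, [2.0, 0.5, -1.9], 0.065],
  ],
)

```text
time: 2.1
tool_pos: [0.5749, 0.0481, 0.1701]
ee_rot: [0.707, -0.08, 0.067, -0.699]
ft_force: [0.6, -1.0, -0.2]
gripper_width: -0.0001
```

```bash
python3 -c "
from h import *
go([.5746,.0618,.112],5)"
```

```text
t 2.1 p [0.5749 0.0481 0.1701] yaw -11.92 tilt -0.9998 F [ 0.6 -1.  -0.2] w -0.0001 d [-0.0003  0.0137 -0.0581] turn -0.032 tool d cm [-0.22  5.8   1.41]
[0, [-0.04, 1.16, 0.28], np.float64(-0.006)]
[0, [-0.04, 1.16, 0.28], np.float64(-0.006)]
[0, [-0.04, 1.16, 0.28], np.float64(-0.006)]
[0, [-0.04, 1.16, 0.28], np.float64(-0.006)]
[0, [-0.04, 1.16, 0.28], np.float64(-0.006)]
```

Emit:
move_arm(
  plan=[
    [0, [0, 0.3, 0.7], -0.02],
    [0, [-0.1, 0.4, 0.6], -0.01],
    [0, [-0.1, 0.7, 0.1], 0],
    [0, [0, 0.8, 0], 0],
    [0, [0, 0.8, 0], 0],
    [0, [0, 0.8, 0], 0],
    [0, [0, 0.7, 0], 0],
    [0, [0, 0.4, 0], 0],
    [0, [0, 0.2, 0], 0],
    [0, [0, 0, 0], 0],
  ],
)

```text
time: 3.1
tool_pos: [0.5723, 0.0622, 0.111]
ee_rot: [0.709, -0.071, 0.053, -0.7]
ft_force: [0.6, -0.9, 0.8]
gripper_width: -0.0002
```

```bash
python3 -c "
from h import *
go([.5746,.0618,.107],1)
cv2.imwrite('pics/s1.png',cv2.resize(manip.camera('scene')[100:340,230:470],None,fx=2.5,fy=2.5))"
```

```text
t 3.1 p [0.5723 0.0622 0.111 ] yaw -10.11 tilt -0.9996 F [ 0.6 -0.9  0.8] w -0.0002 d [ 0.0023 -0.0004 -0.004 ] turn -0.0 tool d cm [0.25 0.39 0.  ]
[0, [0.25, 0.39, 0.0], np.float64(-0.0)]
```

View pics/s1.png

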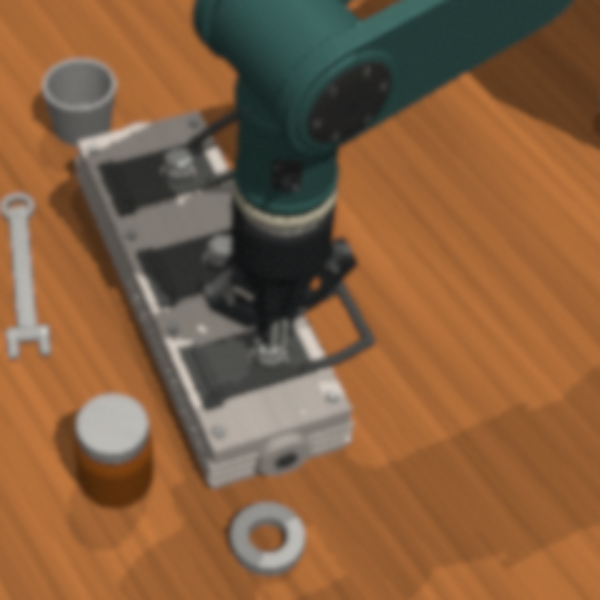

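The fingers sit just above the left bolt, at (275,350) in the crop. Pressing now in small steps.

Emit:
move_arm(
  plan=[
    [0, [0.2, 0.1, 0], 0],
    [0, [0, 0.1, 0], 0],
    [0, [0, 0.1, 0], 0],
    [0, [0, 0.1, 0], 0],
    [0, [0, 0.1, 0], 0],
    [0, [0, 0.1, 0], 0],
    [0, [0, 0.1, 0], 0],
    [0, [0, 0.1, 0], 0],
    [0, [0, 0.1, 0], 0],
    [0, [0, 0.1, 0], 0],
  ],
)

```text
time: 4.15
tool_pos: [0.5757, 0.0615, 0.1066]
ee_rot: [0.708, -0.069, 0.055, -0.7]
ft_force: [-2.6, -0.7, 5.3]
gripper_width: -0.0002
```

```bash
python3 -c "
from h import *
go([.5746,.0618,.107],1);print(R.from_quat(manip.observe()['ee_rot']).as_matrix()[:,1])"
```

```text
t 4.15 p [0.5757 0.0615 0.1066] yaw -10.13 tilt -0.9997 F [-2.6 -0.7  5.3] w -0.0002 d [-0.0011  0.0003  0.0004] turn -0.0 tool d cm [-0.12 -0.04  0.01]
[0, [-0.12, -0.04, 0.01], np.float64(-0.0)]
[-0.02057471 -0.01003218 -0.99973798]
```

Emit:
move_arm(
  plan=[
    [0, [0, 0.14, 0], 0],
    [0, [0, 0.16, 0], 0],
    [0, [0, 0.16, 0], 0],
    [0, [0, 0.17, 0], 0],
    [0, [0, 0.17, 0], 0],
    [0, [0, 0.17, 0], 0],
    [0, [0, 0.17, 0], 0],
    [0, [0, 0.17, 0], 0],
    [0, [0, 0.17, 0], 0],
    [0, [0, 0.17, 0], 0],
  ],
)

```text
time: 5.15
tool_pos: [0.5756, 0.0616, 0.1065]
ee_rot: [0.709, -0.067, 0.058, -0.7]
ft_force: [-3.3, -0.0, 7.8]
gripper_width: -0.0
```

Left is firm: 7.8 N and only 0.1 mm of travel. On to the middle bolt.

```bash
python3 -c "
from h import *
go([.556,-.0462,.113],1);print(R.from_quat(manip.observe()['ee_rot']).as_matrix()[:,1])"
```

```text
t 5.15 p [0.5756 0.0616 0.1065] yaw -10.08 tilt -0.9999 F [-3.3 -0.   7.8] w -0.0 d [-0.0196 -0.1078  0.0065] turn 0.0 tool d cm [ -0.05  -0.5  -10.96]
[0, [-0.05, -0.5, -10.96], np.float64(0.0)]
[-0.01357946 -0.01072961 -0.99985023]
```

Emit:
move_arm(
  plan=[
    [0, [0, -1.2, 0], 0],
    [0, [0, -1.2, -1.0], 0],
    [0, [0, 0, -2.5], 0],
    [0, [0, 0, -2.5], 0],
    [0, [0, 0, -2.5], 0],
    [0, [0, 0, -1.6], 0],
    [0, [0, 0, -0.5], 0],
    [0, [0, 0.5, -0.2], 0],
    [0, [0, 0.5, 0], 0],
    [0, [0, 0, 0], 0],
  ],
)

```text
time: 6.15
tool_pos: [0.5583, -0.051, 0.1276]
ee_rot: [0.709, -0.063, 0.06, -0.7]
ft_force: [0.9, 0.3, 0.5]
gripper_width: -0.0001
```

```bash
python3 -c "
from h import *
go([.556,-.0462,.107],1)"
```

```text
t 6.15 p [ 0.5583 -0.051   0.1276] yaw -10.02 tilt -0.9999 F [0.9 0.3 0.5] w -0.0001 d [-0.0023  0.0048 -0.0206] turn 0.001 tool d cm [-0.3   2.06  0.46]
[0, [-0.3, 2.06, 0.46], np.float64(0.001)]
```

Emit:
move_arm(
  plan=[
    [0, [-0.15, 0.3, 0.2], 0],
    [0, [-0.1, 0.4, 0.15], 0],
    [0, [0, 0.4, 0], 0],
    [0, [0, 0.2, 0], 0],
    [0, [0, 0.1, 0], 0],
    [0, [0, 0.1, 0], 0],
    [0, [0, 0.1, 0], 0],
    [0, [0, 0.1, 0], 0],
    [0, [0, 0.1, 0], 0],
    [0, [0, 0.1, 0], 0],
  ],
)

```text
time: 7.15
tool_pos: [0.5563, -0.0445, 0.1067]
ee_rot: [0.709, -0.062, 0.059, -0.7]
ft_force: [-1.5, 0.2, 2.7]
gripper_width: 0.0001
```

```bash
python3 -c "
from h import *
go([.556,-.0462,.107],1)"
```

```text
t 7.15 p [ 0.5563 -0.0445  0.1067] yaw -9.8 tilt -0.9999 F [-1.5  0.2  2.7] w 0.0001 d [-0.0003 -0.0017  0.0003] turn 0.005 tool d cm [ 0.   -0.02 -0.18]
[0, [0.0, -0.02, -0.18], np.float64(0.005)]
```

In contact at 0.1067, so now pressing to 6–10 N.

Emit:
move_arm(
  plan=[
    [0, [0, 0.14, 0], 0],
    [0, [0, 0.16, 0], 0],
    [0, [0, 0.16, 0], 0],
    [0, [0, 0.17, 0], 0],
    [0, [0, 0.17, 0], 0],
    [0, [0, 0.17, 0], 0],
    [0, [0, 0.17, 0], 0],
    [0, [0, 0.17, 0], 0],
    [0, [0, 0.17, 0], 0],
    [0, [0, 0.17, 0], 0],
  ],
)

```text
time: 8.15
tool_pos: [0.5562, -0.0444, 0.1065]
ee_rot: [0.709, -0.06, 0.06, -0.7]
ft_force: [-3.6, 1.2, 6.8]
gripper_width: -0.0001
```

The middle bolt is firm too, at 6.8 N with 0.2 mm of travel. Now the right one.

```bash
python3 -c "
from h import *
go([.5365,-.1543,.107],1)"
```

```text
t 8.15 p [ 0.5562 -0.0444  0.1065] yaw -9.79 tilt -0.9999 F [-3.6  1.2  6.8] w -0.0001 d [-0.0197 -0.1099  0.0005] turn 0.005 tool d cm [ -0.07   0.1  -11.16]
[0, [-0.07, 0.1, -11.16], np.float64(0.005)]
```

Emit:
move_arm(
  plan=[
    [0, [0, -1.2, 0], 0],
    [0, [0, -1.2, -1.0], 0],
    [0, [0, 0, -2.5], 0],
    [0, [0, 0, -2.5], 0],
    [0, [0, 0, -2.5], 0],
    [0, [-0.1, 0, -1.4], 0],
    [0, [-0.1, 0, -0.4], 0],
    [0, [0, 0.3, 0], 0],
    [0, [0, 0.3, 0], 0],
    [0, [0, 0, 0], 0],
  ],
)

```text
time: 9.15
tool_pos: [0.5382, -0.1509, 0.1332]
ee_rot: [0.71, -0.056, 0.063, -0.699]
ft_force: [0.7, -0.1, 0.7]
gripper_width: 0.0001
```

```bash
python3 -c "
from h import *
go([.5365,-.1543,.107],1)"
```

```text
t 9.15 p [ 0.5382 -0.1509  0.1332] yaw -9.69 tilt -0.9998 F [ 0.7 -0.1  0.7] w 0.0001 d [-0.0017 -0.0034 -0.0262] turn 0.007 tool d cm [-0.14  2.62 -0.32]
[0, [-0.14, 2.62, -0.32], np.float64(0.007)]
```

Emit:
move_arm(
  plan=[
    [0, [-0.1, 0.4, -0.2], 0.005],
    [0, [0, 0.5, -0.1], 0],
    [0, [0, 0.5, 0], 0],
    [0, [0, 0.3, 0], 0],
    [0, [0, 0.2, 0], 0],
    [0, [0, 0.1, 0], 0],
    [0, [0, 0.1, 0], 0],
    [0, [0, 0.1, 0], 0],
    [0, [0, 0.1, 0], 0],
    [0, [0, 0.1, 0], 0],
  ],
)

```text
time: 10.15
tool_pos: [0.537, -0.1518, 0.1067]
ee_rot: [0.709, -0.058, 0.063, -0.7]
ft_force: [-1.2, 1.9, 3.3]
gripper_width: -0.0003
```

```bash
python3 -c "
from h import *
go([.5365,-.1543,.107],1)"
```

```text
t 10.15 p [ 0.537  -0.1518  0.1067] yaw -9.8 tilt -0.9999 F [-1.2  1.9  3.3] w -0.0003 d [-0.0005 -0.0025  0.0003] turn 0.005 tool d cm [-0.01 -0.03 -0.25]
[0, [-0.01, -0.03, -0.25], np.float64(0.005)]
```

Emit:
move_arm(
  plan=[
    [0, [0, 0.14, 0], 0],
    [0, [0, 0.16, 0], 0],
    [0, [0, 0.16, 0], 0],
    [0, [0, 0.17, 0], 0],
    [0, [0, 0.17, 0], 0],
    [0, [0, 0.17, 0], 0],
    [0, [0, 0.17, 0], 0],
    [0, [0, 0.17, 0], 0],
    [0, [0, 0.17, 0], 0],
    [0, [0, 0.17, 0], 0],
  ],
)

```text
time: 11.15
tool_pos: [0.537, -0.1518, 0.099]
ee_rot: [0.71, -0.057, 0.064, -0.699]
ft_force: [-5.1, 1.8, 10.8]
gripper_width: -0.0001
```

The right bolt sank 7.7 mm to its stop, so it's the loose one. I'll lift off and go above its pull bar with 3 cm of opening.

```bash
python3 -c "
from h import *
go([.463,-.141,.15],1,3)"
```

```text
t 11.15 p [ 0.537  -0.1518  0.099 ] yaw -9.78 tilt -0.9998 F [-5.1  1.8 10.8] w -0.0001 d [-0.074   0.0108  0.051 ] turn 0.006 tool d cm [-7.42 -5.18 -0.26]
[3, [-7.42, -5.18, -0.26], np.float64(0.006)]
```

Emit:
move_arm(
  plan=[
    [0, [0, -1.5, 0], 0],
    [0, [0, -1.5, 0], 0],
    [0, [0, -1.5, 0], 0],
    [2, [-1.0, -0.5, 0], 0],
    [3, [-2.0, 0, 0], 0],
    [3, [-2.0, 0, 0], 0],
    [3, [-1.5, 0, 0], 0],
    [3, [-0.5, 0, 0], 0],
    [3, [0, 0, 0], 0],
    [3, [0, 0, 0], 0],
  ],
)

```text
time: 12.15
tool_pos: [0.4639, -0.1388, 0.15]
ee_rot: [0.71, -0.056, 0.065, -0.699]
ft_force: [1.0, 1.2, -0.1]
gripper_width: 0.03
```

```bash
python3 -c "
from h import *
go([.463,-.141,.094],1,3)
cv2.imwrite('pics/s2.png',cv2.resize(manip.camera('scene')[60:300,210:450],None,fx=2.5,fy=2.5))"
```

```text
t 12.15 p [ 0.4639 -0.1388  0.15  ] yaw -9.79 tilt -0.9998 F [ 1.   1.2 -0.1] w 0.03 d [-0.0009 -0.0022 -0.056 ] turn 0.005 tool d cm [-0.12  5.6  -0.15]
[3, [-0.12, 5.6, -0.15], np.float64(0.005)]
```

View pics/s2.png

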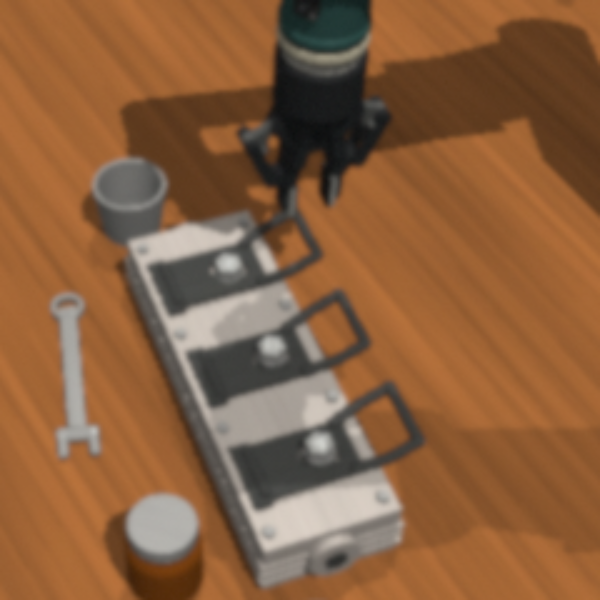

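The two fingertips at (290,200) and (333,200) straddle the right bar at about (305,235). The right head looks lower and all covers are shut. Descending.

Emit:
move_arm(
  plan=[
    [3, [-0.1, 0.6, -0.1], 0],
    [3, [0, 0.8, 0], 0],
    [3, [0, 0.8, 0], 0],
    [3, [0, 0.8, 0], 0],
    [3, [0, 0.8, 0], 0],
    [3, [0, 0.7, 0], 0],
    [3, [0, 0.5, 0], 0],
    [3, [0, 0.3, 0], 0],
    [3, [0, 0, 0], 0],
    [3, [0, 0, 0], 0],
  ],
)

```text
time: 13.2
tool_pos: [0.4639, -0.1406, 0.0901]
ee_rot: [0.71, -0.057, 0.063, -0.699]
ft_force: [-0.5, 0.1, 0.3]
gripper_width: 0.0299
```

```bash
python3 -c "
from h import *
go([.463,-.141,.094],1,3)"
```

```text
t 13.2 p [ 0.4639 -0.1406  0.0901] yaw -9.77 tilt -0.9999 F [-0.5  0.1  0.3] w 0.0299 d [-0.0009 -0.0004  0.0039] turn 0.006 tool d cm [-0.08 -0.39 -0.06]
[3, [-0.08, -0.39, -0.06], np.float64(0.006)]
```

Emit:
move_arm(
  plan=[
    [3, [-0.1, -0.2, 0], 0],
    [3, [0, -0.1, 0], 0],
    [2, [0, 0, 0], 0],
    [1.5, [0, 0, 0], 0],
    [1, [0, 0, 0], 0],
    [0.5, [0, 0, 0], 0],
    [0, [0, 0, 0], 0],
    [0, [0, 0, 0], 0],
    [0, [0, 0, 0], 0],
    [0, [0, 0, 0], 0],
  ],
  newtons=50,
)

```text
time: 14.2
tool_pos: [0.4622, -0.1405, 0.0949]
ee_rot: [0.71, -0.058, 0.063, -0.699]
ft_force: [-1.0, 0.7, 0.6]
gripper_width: 0.0077
```

Run:
```python
from h import *
go([.463,-.141,.094],1,0)
# arc, lateral casing-x (≈tool x) and up increments in 3-degree steps
a=np.radians(np.arange(0,66,3)); x=-130*np.cos(a)+24*np.sin(a); z=24*np.cos(a)+130*np.sin(a)
for k in range(1,len(a)): print(np.degrees(a[k]).round(),'dx',(x[k]-x[k-1]).round(2),'dz',(z[k]-z[k-1]).round(2),'cum',(x[k]-x[0]).round(1),(z[k]-z[0]).round(1))
```

```text
t 14.2 p [ 0.4622 -0.1405  0.0949] yaw -9.78 tilt -0.9999 F [-1.   0.7  0.6] w 0.0077 d [ 0.0008 -0.0005 -0.0009] turn 0.006 tool d cm [ 0.09  0.09 -0.03]
[0, [0.09, 0.09, -0.03], np.float64(0.006)]
3.0 dx 1.43 dz 6.77 cum 1.4 6.8
6.0 dx 1.79 dz 6.69 cum 3.2 13.5
9.0 dx 2.13 dz 6.58 cum 5.4 20.0
12.0 dx 2.48 dz 6.46 cum 7.8 26.5
15.0 dx 2.81 dz 6.32 cum 10.6 32.8
18.0 dx 3.14 dz 6.17 cum 13.8 39.0
21.0 dx 3.46 dz 6.0 cum 17.2 45.0
24.0 dx 3.77 dz 5.81 cum 21.0 50.8
27.0 dx 4.06 dz 5.6 cum 25.1 56.4
30.0 dx 4.35 dz 5.38 cum 29.4 61.8
33.0 dx 4.63 dz 5.15 cum 34.0 66.9
36.0 dx 4.89 dz 4.9 cum 38.9 71.8
39.0 dx 5.14 dz 4.63 cum 44.1 76.5
42.0 dx 5.38 dz 4.36 cum 49.5 80.8
45.0 dx 5.6 dz 4.07 cum 55.0 84.9
48.0 dx 5.8 dz 3.77 cum 60.8 88.7
51.0 dx 5.99 dz 3.46 cum 66.8 92.1
54.0 dx 6.16 dz 3.15 cum 73.0 95.3
57.0 dx 6.32 dz 2.82 cum 79.3 98.1
60.0 dx 6.46 dz 2.48 cum 85.8 100.6
63.0 dx 6.58 dz 2.14 cum 92.4 102.7
```

Closed on the bar, though it reads 7.7 mm against a 10 mm bar, so the hold isn't certain. I'll lift a little and look.

Emit:
move_arm(
  plan=[
    [0, [0.1, -0.6, 0], 0],
    [0, [0.15, -0.7, 0], 0],
    [0, [0.2, -0.65, 0], 0],
    [0, [0.25, -0.65, 0], 0],
    [0, [0.25, -0.65, 0], 0],
    [0, [0.3, -0.6, 0], 0],
    [0, [0, 0, 0], 0],
    [0, [0, 0, 0], 0],
    [0, [0, 0, 0], 0],
    [0, [0, 0, 0], 0],
  ],
)

```text
time: 15.2
tool_pos: [0.4757, -0.1429, 0.1354]
ee_rot: [0.71, -0.058, 0.063, -0.699]
ft_force: [0.3, -0.7, -2.0]
gripper_width: 0.0082
```

Run:
```python
from h import *
go([.463,-.141,.094],1,0)
cv2.imwrite('pics/s3.png',cv2.resize(manip.camera('scene')[80:240,220:380],None,fx=3.7,fy=3.7,interpolation=cv2.INTER_CUBIC))
```

```text
t 15.2 p [ 0.4757 -0.1429  0.1354] yaw -9.8 tilt -0.9998 F [ 0.3 -0.7 -2. ] w 0.0082 d [-0.0127  0.0019 -0.0414] turn 0.005 tool d cm [-1.32  4.13  0.03]
[0, [-1.32, 4.13, 0.03], np.float64(0.005)]
```

View pics/s3.png

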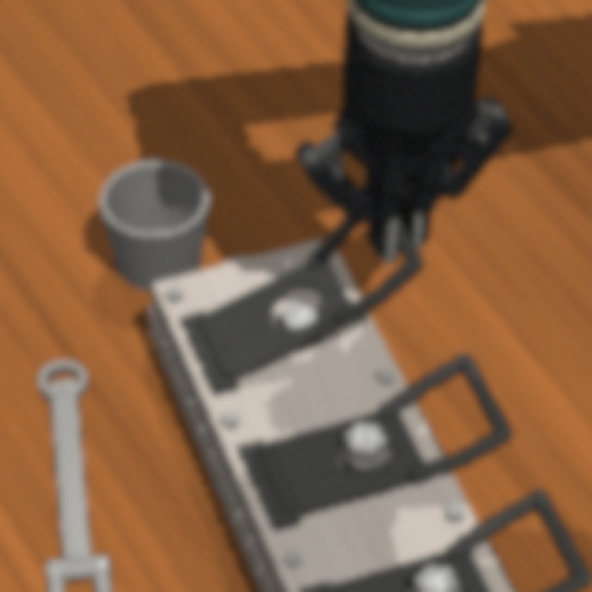

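The right cover has risen: its arms meet the fingers at (400,255) and the plate's near end is up. The motion so far matches about 18 degrees, so I'll continue along the arc.

Emit:
move_arm(
  plan=[
    [0, [0.3, -0.55, 0], 0],
    [0, [0.35, -0.6, 0], 0],
    [0, [0.4, -0.55, 0], 0],
    [0, [0.4, -0.55, 0], 0],
    [0, [0.45, -0.5, 0], 0],
    [0, [0.5, -0.5, 0], 0],
    [0, [0.5, -0.45, 0], 0],
    [0, [0, 0, 0], 0],
    [0, [0, 0, 0], 0],
    [0, [0, 0, 0], 0],
  ],
)

```text
time: 16.25
tool_pos: [0.5043, -0.148, 0.173]
ee_rot: [0.71, -0.061, 0.06, -0.699]
ft_force: [-1.4, -1.7, -4.3]
gripper_width: 0.0079
```

```bash
cat > ang.py <<'E'
from h import *
o=manip.observe();M=R.from_quat(o['ee_rot']).as_matrix();g=o['tool_pos']+.006*M[:,1]
X=np.array([.9844,-.1757,0]);h=np.array([.5365,-.1543,.064])+.055*X
r=g-h; a=r@X; print('rel',a.round(4),r[2].round(4),'len',np.hypot(a,r[2]).round(4),'(.1322)','angle',np.degrees(np.arctan2(r[2],-a)-np.arctan2(24,130)).round(1),'lat',(r@np.array([.1757,.9844,0])).round(4),'F',o['ft_force'],'w',o['gripper_width'],'t',o['time'])
E
python3 ang.py
```

```text
rel -0.0878 0.103 len 0.1354 (.1322) angle 39.1 lat 0.0005 F [-1.39173405 -1.68877729 -4.33130005] w 0.00794252828163893 t 16.25
```

Emit:
move_arm(
  plan=[
    [0, [0.5, -0.3, 0], 0],
    [0, [0.55, -0.35, 0], 0],
    [0, [0.55, -0.35, 0], 0],
    [0, [0.6, -0.3, 0], 0],
    [0, [0.6, -0.3, 0], 0],
    [0, [0.6, -0.25, 0], 0],
    [0, [0.3, -0.1, 0], 0],
    [0, [0, 0, 0], 0],
    [0, [0, 0, 0], 0],
    [0, [0, 0, 0], 0],
  ],
)

```text
time: 17.25
tool_pos: [0.5412, -0.1546, 0.1977]
ee_rot: [0.711, -0.063, 0.059, -0.698]
ft_force: [-4.4, -2.6, 1.7]
gripper_width: 0.0081
```

```bash
python3 ang.py
python3 - <<'E'
from h import *
cv2.imwrite('pics/s4.png',cv2.resize(manip.camera('scene')[80:320,220:460],None,fx=2.5,fy=2.5,interpolation=cv2.INTER_CUBIC))
cv2.imwrite('pics/t4.png',manip.camera('top'))
E
```

```text
rel -0.0503 0.1277 len 0.1372 (.1322) angle 58.0 lat 0.0005 F [-4.41574891 -2.63684301  1.69590614] w 0.008063110063839286 t 17.25
```

View pics/s4.png

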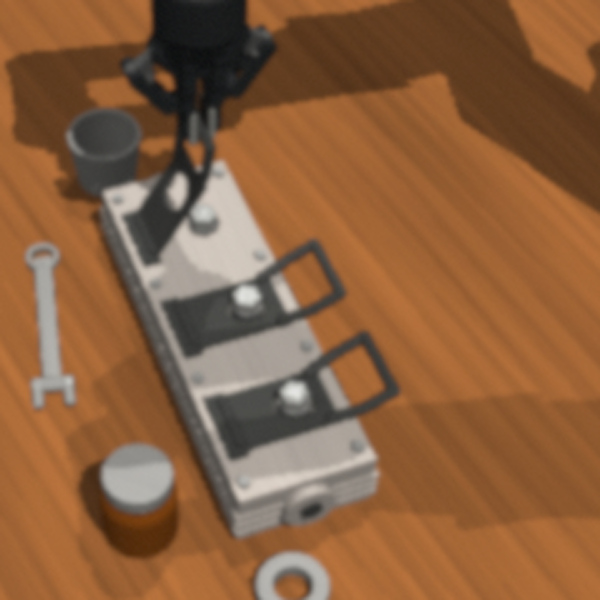

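View pics/t4.png

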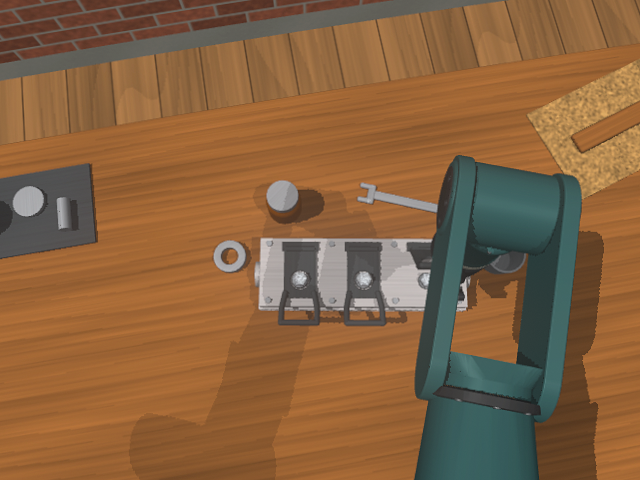

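The right cover stands at about 58 degrees with its bar still between the fingertips, (200,130) in the crop. The other covers and bystanders are unmoved. The hold is a few mm outside the arc, so I'll ease down slightly and check that it stays put.

Emit:
move_arm(
  plan=[
    [0, [-0.05, 0.15, 0], 0],
    [0, [-0.05, 0.15, 0], 0],
    [0, [0, 0, 0], 0],
    [0, [0, 0, 0], 0],
    [0, [0, 0, 0], 0],
    [0, [0, 0, 0], 0],
    [0, [0, 0, 0], 0],
    [0, [0, 0, 0], 0],
    [0, [0, 0, 0], 0],
    [0, [0, 0, 0], 0],
  ],
)

```text
time: 18.35
tool_pos: [0.54, -0.1543, 0.1971]
ee_rot: [0.711, -0.062, 0.06, -0.698]
ft_force: [-4.5, -1.1, 0.5]
gripper_width: 0.008
```

```bash
python3 ang.py
python3 - <<'E'
from h import *
cv2.imwrite('pics/s5.png',cv2.resize(manip.camera('scene')[80:240,220:380],None,fx=3.7,fy=3.7,interpolation=cv2.INTER_CUBIC))
E
python3 ang.py
```

```text
rel -0.0516 0.1271 len 0.1372 (.1322) angle 57.5 lat 0.0005 F [-4.53353489 -1.10511657  0.53707111] w 0.007963258172156061 t 18.35
rel -0.0516 0.1271 len 0.1372 (.1322) angle 57.5 lat 0.0005 F [-4.47820031 -1.00823637  0.80747004] w 0.00815250713932531 t 18.4
```

View pics/s5.png

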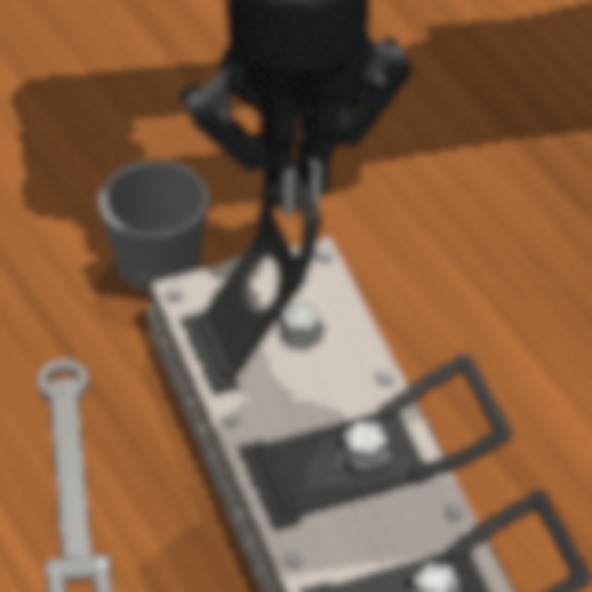

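The cover is held open at about 57 degrees and steady, with the bar between the fingers at (303,190). Handing in.

```bash
python3 -c "
from cell import manip
print(manip.close_job())"
```

```text
the job is handed in; nothing more can be done
None
```

The right bolt is the loose one, and the arm was still holding its cover open at about 57° when I handed the job in at about 18.4 s.

| Bolt (in tapping order) | Push | Travel |
|---|---|---|
| Left | 7.8 N | about 0.1 mm, firm |
| Middle | 6.8 N | about 0.2 mm, firm |
| Right | 10.8 N (at its stop) | sank about 7.7 mm, loose |

The 10.8 N reading on the right bolt is slightly over the suggested 10 N; I read it once the bolt had reached its stop.

**Last checks:** The cover angle, worked out from the fingers' position, stayed at 57.5° over the last two readings. The grip was steady at about 8 mm and the side load about 4.5 N. The pictures show the bar between the fingers and the other two covers shut. The jar, spanner, ring and cup look undisturbed in the pictures; the last top view had the cup and spanner partly hidden behind the arm.

**Two readings that disagreed:**
- **Finger opening:** it read about 8 mm on a 10 mm bar. I don't know why, but the grip held through the whole lift.
- **Grasp point:** it came out about 5 mm farther from the hinge than the bar should be (137 mm against 132 mm). A small move down to correct this did not change it. It would shift the angle by only a couple of degrees.

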